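# Slide the low glue pot to the middle plate of the warmer

### The arm

A 6-joint arm with a two-finger parallel gripper is mounted at the origin on the work surface; the furniture and walls round the work are solid. World frame = base frame: x ahead of the robot, y to its left, z up, the work surface at z = 0. Lengths are in m, angles in rad, forces in N, time in s.
With the tool pointing down it reaches from about 0.25 to 0.725 m from the base axis. Payload 4 kg.
Tool frame: the origin (TCP) lies between the finger pads; the fingertips stand 8 mm ahead of it and the grasp point (between the pads) lies 11 mm behind it; z points along the fingers, y is the direction in which the jaws open and shut (so a half turn about z gives the same grasp; the last joint's range is limited). The gripper opens to 85 mm and grips with 20 to 120 N. Pads are 22 mm wide; open, the fingers measure 114 mm over their backs; the gripper's body (76 mm by 85 mm) begins 54 mm behind the grasp point. The pads swing forward as they close: fully open they stand 13 mm farther back than shut.
Start: joints at [-1.294, 0.241, 0.005, 1.335, 0, 1.571], TCP at [0.137, -0.481, 0.239] pointing down, gripper open.
Joint ranges: [-2.72, 2.72], [-1.05, 1.87], [-1.09, 1.28], [-1.99, 2.15], [-1.42, 1.44], [-3.14, 3.14]. Speed limits (rad/s): [2.79, 2.79, 3.14, 3.14, 3.14, 3.14].

### API

Orientations are given as a unit quaternion [x, y, z, w].
In Python, from workcell import * gives the robot as it stands.
- The arm moves only by the tool send_rows, never from a script. Its argument "increments" is a list that holds one entry, the list of rows, each a list of 6 numbers: the shift along the tool's x, y, z in units of 50 mm (1.0 is 50 mm), then the turn, a rotation vector about the tool's x, y, z in units of 10 degrees (1.0 is 10 degrees). In form: [[[x, y, z, ax, ay, az], ...]]. A call has 1 to 8 rows; each row shifts and turns the commanded pose from where the row before left it, along the tool's axes as they then stand; what a row does not reach is not made up. A row lasts 1/8 s, in which the tool goes at most 62.5 mm and 10.7 degrees, less where a joint would pass 70% of its speed; a pose out of reach is approached as far as the arm can. A call with a number of a shift or a turn outside -1 to 1 is refused whole. A call with a gripper value outside its range is refused whole. "grip" is the closure, from 0 (fully open) to 1 (shut), set as the call begins (left out, the last holds). The fingers move at their own pace and stop on an object; the grip force is fixed at half the most. Time passes only in rows, so rows that do not move let the fingers close. It gives the time, the measured TCP pose, the force and the opening at its end, in the units of the state.
- get_obs(): the state, without advancing time (a new reading comes with each control period).
- camera(name): name is "scene" or "top" or "wrist"; returns a dict with "color" (420x560x3 uint8, red, green, blue), "z_map" (420x560 float32, m along the optical axis (not along the pixel's ray), 0 where there is no reading), "intrinsics" (3x3 intrinsics, pixels), "pose" (4x4, takes a point from camera to world coordinates); the wrist camera has in their place "mount" (4x4, takes a point from camera to tool coordinates, whose origin is the TCP and whose axes are the flange's). Camera axes: x right, y down, z forward; pixel columns grow to the right and rows downward; lengths in m; the calibration is good to about 2 mm. A picture is of the moment at which its call begins: read the wrist's pose just before it.
- job_done(): hands the job in, once; it reports no verdict.
The state is a dict: "clock": time; "joint_pos": joint angles; "joint_vel": joint speeds; "tau": joint torques, N m; "eef_pos": TCP position; "tool_rot": TCP orientation; "ft_force": force on the tool from outside, world axes, zero at the start; "ft_torque": the same for the moment, N m; "grip_width": finger opening in m.
Only numpy, scipy, OpenCV 4.12 (cv2) and the standard library are available. Lean on these libraries where they do the work, as an engineer would, in place of code of your own. Each camera call takes 0.05 s, during which the arm holds its last target.

### The job

Slide the low, wide glue pot along the glue warmer onto the empty plate in the middle, so that it stands centred there within the dark disc. Keep it flat on the warmer all the way, without lifting or tipping it, leave the tall narrow pot where it is, and let go.

Things in the scene. Friction and masses are not known exactly. Their poses are not given: they have to be found in the camera images.
- low_pot_knob (a point): Knob centre of the low, wide steel pot, the one to slide: pot 104 mm across, 46 mm high with its lid, which is locked on; about 0.45 kg. The upright round black knob, 28 mm across and 24 mm tall, stands on a neck 18 mm across and 12 mm high. This point is 70 mm above the pot's underside, 24 mm above the lid; z up. The pot starts on the left or right end plate.
- low_pot_base (a point): Centre of the underside of the low, wide pot, straight below its knob; z up. The pot slides easily on the warmer (friction about 0.35).
- tall_pot_knob (a point): The tall, narrow steel pot (leave it alone): 68 mm across, body and lid 86 mm high, with the same lid and knob, about 0.35 kg. This point is the centre of its knob, 110 mm above its underside; z up. It stands on the other end plate.
- empty_plate (a point): Centre of the empty middle plate on top of the glue warmer, 35 mm above the worktop. The warmer is a fixed flat aluminium housing, 170 x 462 mm, with three dark plates, 132 mm across, flush with its smooth top, in a row 150 mm apart. y runs along the row, x across it away from the side with three small black controls, z up.
There are look-alikes about, which are no part of the job. Leave any brown look-alike of the part that bears low_pot_knob alone.

How it is judged:
By the outcome, as a careful person would: the job done as asked, in the order asked, and still so for the second after the job is handed in, with the robot touching nothing.
It also fails if it takes over 29 s, if anything falls off the work surface, if the arm or the gripper's body presses on something with over 40 N, if the wrist force passes 120 N, or if a joint passes its speed limit or range.

## Working session

There is one attempt and no reset: what is moved stays moved. The work goes in short steps, Python scripts to look and compute and a tool call to move; the robot and the scene stay as the last step left them, time stands still between calls to the robot, and variables do not carry over. Pictures are saved under pics/ and viewed, and the job is handed in when it is done.

Besides the shell and the picture viewer there is one more tool, called after ">>>" in YAML: its name, and indented under it one key for each argument. send_rows: Moves the arm, as the interface text tells. Its arguments: {"type":"object","properties":{"increments":{"type":"array"},"grip":{"type":"number"}},"required":["increments"]}

```bash
mkdir -p pics; python3 - <<'E'
from workcell import *
import cv2,numpy as np
s=get_obs();print({k:np.round(v,3) for k,v in s.items()})
for n in("scene","top"):
    c=camera(n);cv2.imwrite(f"pics/{n}0.png",c["color"][:,:,::-1]);np.savez(f"{n}0.npz",**c);print(n,c["pose"].round(3),c["intrinsics"])
E
```

```text
{'clock': np.float64(0.0), 'joint_pos': array([-1.294,  0.241,  0.004,  1.335,  0.   ,  1.571]), 'joint_vel': array([-0.001,  0.001,  0.   ,  0.   , -0.001,  0.001]), 'tau': array([ 1.0000e-03, -3.7232e+01,  2.5241e+01,  1.7000e-02,  0.0000e+00,
        0.0000e+00]), 'eef_pos': array([ 0.136, -0.48 ,  0.238]), 'tool_rot': array([ 0.99 ,  0.138, -0.   , -0.001]), 'ft_force': array([-0.189,  0.636, -0.906]), 'ft_torque': array([ 0.023, -0.029,  0.048]), 'grip_width': np.float64(0.086)}
scene [[ 0.521  0.629 -0.578  1.169]
 [ 0.854 -0.388  0.348 -0.423]
 [-0.005 -0.674 -0.739  0.942]
 [ 0.     0.     0.     1.   ]] [[398.29484153   0.         279.48722695]
 [  0.         398.29484153 211.15965063]
 [  0.           0.           1.        ]]
top [[ 0.026 -0.996  0.08   0.383]
 [-1.    -0.027 -0.011 -0.032]
 [ 0.013 -0.08  -0.997  1.485]
 [ 0.     0.     0.     1.   ]] [[418.89160872   0.         274.02947729]
 [  0.         418.89160872 214.74284126]
 [  0.           0.           1.        ]]
```

View pics/scene0.png

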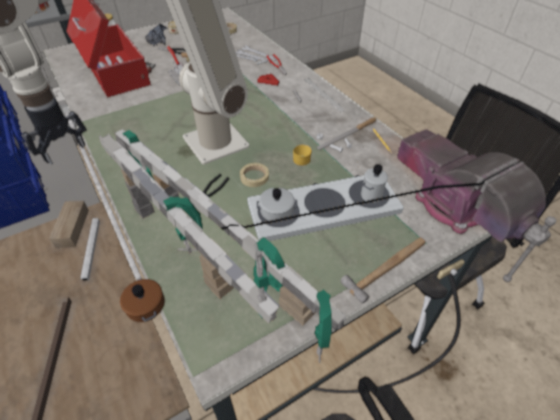

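View pics/top0.png

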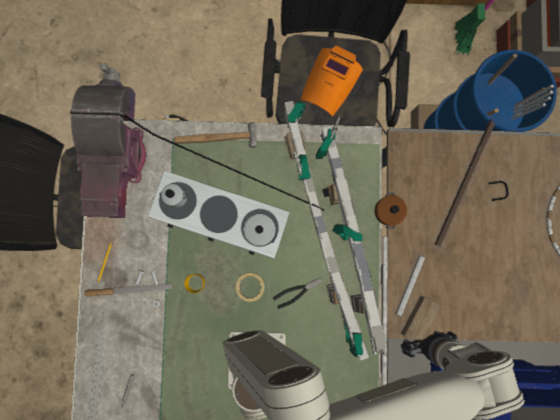

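The top view shows three knob candidates. The low, wide steel pot is at (259,228), the tall, narrow steel pot at (174,193) and the brown look-alike at (391,209). I choose the steel one at (259,228). The empty plate is at (219,213), and a cable runs across nearby. Next I'll take a close crop and measure.

```bash
cat > h.py <<'E'
import numpy as np,cv2
def world(c,T=None):
    T=c["pose"] if T is None else T
    z=c["z_map"];K=c["intrinsics"];v,u=np.mgrid[:z.shape[0],:z.shape[1]]
    p=np.stack([(u-K[0,2])/K[0,0]*z,(v-K[1,2])/K[1,1]*z,z],-1)
    return p@T[:3,:3].T+T[:3,3]
E
python3 - <<'E'
from h import *
t=dict(np.load("top0.npz"));s=dict(np.load("scene0.npz"))
a=cv2.resize(t["color"][140:270,130:350],None,fx=3.6,fy=3.6,interpolation=2)
cv2.imwrite("pics/tc.png",a[:,:,::-1])
b=cv2.resize(s["color"][130:260,200:420],None,fx=3.6,fy=3.6,interpolation=2)
cv2.imwrite("pics/sc.png",b[:,:,::-1])
W=world(t);S=world(s)
for n,u,v in[("low",259,228),("tall",174,193),("plate",219,213),("brown",391,209),("cable",259,176),("cable",210,155)]:
    print(n,W[v-1:v+2,u-1:u+2].reshape(-1,3).round(3).tolist()[::4])
# scan for highest in columns near cable
for u in range(140,320,15):
    col=W[100:215,u];i=[ (j+100,col[j].round(3).tolist()) for j in range(115) if t["color"][100+j,u].max()<50]
    print(u,i[:4])
for n,u,v in[("lowS",277,192),("tallS",377,170)]: print(n,S[v-1:v+2,u-1:u+2].reshape(-1,3).round(3).tolist()[::4])
E
```

```text
low [[0.451, 0.004, 0.121], [0.448, 0.001, 0.119], [0.445, -0.002, 0.115]]
tall [[0.554, 0.277, 0.156], [0.551, 0.275, 0.15], [0.552, 0.279, 0.12]]
plate [[0.504, 0.147, 0.031], [0.5, 0.143, 0.037], [0.497, 0.14, 0.032]]
brown [[0.531, -0.443, 0.065], [0.527, -0.445, 0.069], [0.523, -0.445, 0.082]]
cable [[0.642, 0.013, 0.007], [0.64, 0.009, -0.002], [0.636, 0.005, 0.002]]
cable [[0.714, 0.19, 0.005], [0.711, 0.187, 0.001], [0.707, 0.183, 0.002]]
140 [(126, [0.752, 0.378, 0.203])]
155 [(135, [0.726, 0.331, 0.198])]
170 [(116, [0.915, 0.388, -0.208]), (142, [0.707, 0.286, 0.19]), (190, [0.56, 0.287, 0.156]), (191, [0.556, 0.286, 0.159])]
185 [(148, [0.689, 0.238, 0.192])]
200 [(155, [0.671, 0.192, 0.181])]
215 [(162, [0.652, 0.145, 0.169])]
230 [(168, [0.634, 0.097, 0.17])]
245 [(175, [0.614, 0.049, 0.165])]
260 []
275 [(188, [0.576, -0.047, 0.154])]
290 [(195, [0.556, -0.097, 0.142])]
305 [(201, [0.538, -0.145, 0.143])]
lowS [[0.449, -0.001, 0.116], [0.452, 0.001, 0.115], [0.461, -0.001, 0.118]]
tallS [[0.56, 0.277, 0.157], [0.562, 0.281, 0.152], [0.564, 0.283, 0.149]]
```

```bash
python3 - <<'E'
from h import *
for n in("top","scene"):
    t=dict(np.load(n+"0.npz"));W=world(t)
    # heights map of housing top
    m=(abs(W[...,2]-.035)<.006)&(W[...,0]>.25)&(W[...,0]<.6)&(abs(W[...,1])<.4)
    m=cv2.morphologyEx(m.astype(np.uint8),2,np.ones((3,3)))
    k,l,st,ce=cv2.connectedComponentsWithStats(m)
    i=1+np.argmax(st[1:,4]);P=W[l==i];print(n,st[i],P[:,2].mean())
    r=cv2.minAreaRect((P[:,:2]*1000).astype(np.float32));print(r)
    print(cv2.boxPoints(r))
    for zl,zh in((.07,.09),(.09,.125),(.115,.13),(.135,.16),(.03,.04)):
        mm=(W[...,2]>zl)&(W[...,2]<zh)&(W[...,0]>.25)&(W[...,0]<.62)&(abs(W[...,1]-.05)<.3)
        mm=mm.astype(np.uint8);kk,ll,ss,cc=cv2.connectedComponentsWithStats(mm)
        for j in range(1,kk):
            if ss[j,4]>8 and zl>.05:
                Q=W[ll==j];print(zl,ss[j].tolist(),cc[j].round(1),Q.mean(0).round(4),np.median(Q[:,2]).round(4))
E
```

```text
top [ 149  183  140   74 4179] 0.0349556917098749
((498.68853759765625, 144.24073791503906), (462.15728759765625, 170.5447998046875), 73.27349853515625)
[[ 350.5188    -52.51915 ]
 [ 513.8478   -101.602554]
 [ 646.8583    341.0006  ]
 [ 483.5293    390.08405 ]]
0.07 [175, 199, 10, 7, 13] [179.9 202.9] [0.5274 0.27   0.0797] 0.079
0.07 [244, 214, 32, 32, 733] [259.4 229.3] [4.459e-01 2.000e-04 8.050e-02] 0.0805
0.09 [303, 180, 3, 11, 13] [304.3 184.7] [ 0.5955 -0.1444  0.1151] 0.1206
0.09 [160, 184, 28, 22, 348] [173.3 194.6] [0.5505 0.285  0.116 ] 0.1191
0.09 [332, 184, 5, 17, 32] [333.3 192.2] [ 0.5742 -0.2417  0.1085] 0.1077
0.09 [255, 225, 9, 9, 58] [259.3 228.7] [ 4.462e-01 -1.000e-04  1.155e-01] 0.1158
0.115 [333, 183, 4, 17, 33] [334.6 191.4] [ 0.5746 -0.2432  0.1259] 0.1266
0.115 [162, 184, 21, 21, 278] [172.5 194.3] [0.551  0.2865 0.1203] 0.1202
0.115 [256, 225, 8, 8, 37] [259.4 229. ] [ 0.4452 -0.0005  0.1175] 0.1171
0.135 [253, 176, 77, 75, 726] [309.5 205.1] [ 0.5249 -0.1597  0.1486] 0.1487
0.135 [333, 177, 6, 18, 30] [335.7 184.5] [ 0.5941 -0.2432  0.1467] 0.1463
0.135 [1
[... 814 characters left out ...]
 0.1109] 0.1137
0.09 [213, 221, 8, 8, 13] [217.4 224.9] [ 0.4808 -0.2054  0.1203] 0.1207
0.09 [223, 230, 32, 29, 130] [240.5 244.4] [ 0.5687 -0.1814  0.1153] 0.1156
0.115 [364, 169, 24, 17, 245] [375.4 177.5] [0.5608 0.2827 0.1205] 0.1206
0.115 [272, 188, 10, 7, 44] [276.3 190.9] [ 4.500e-01 -3.000e-04  1.173e-01] 0.1172
0.115 [199, 210, 22, 19, 43] [211.4 219.7] [ 0.4586 -0.2124  0.1247] 0.1255
0.115 [223, 230, 32, 26, 106] [239.8 242.1] [ 0.566  -0.1816  0.1223] 0.1215
0.135 [373, 164, 10, 11, 92] [377.4 169.1] [0.5582 0.2857 0.1511] 0.1543
0.135 [181, 191, 140, 60, 1128] [236.9 221. ] [ 0.5176 -0.1631  0.1482] 0.148
0.135 [199, 217, 3, 9, 17] [200.4 221.1] [ 0.4676 -0.2451  0.1472] 0.1471
```

View pics/tc.png

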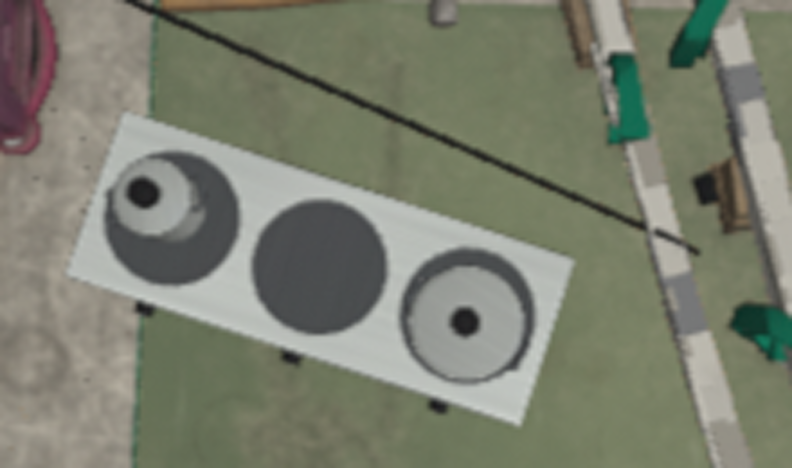

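View pics/sc.png

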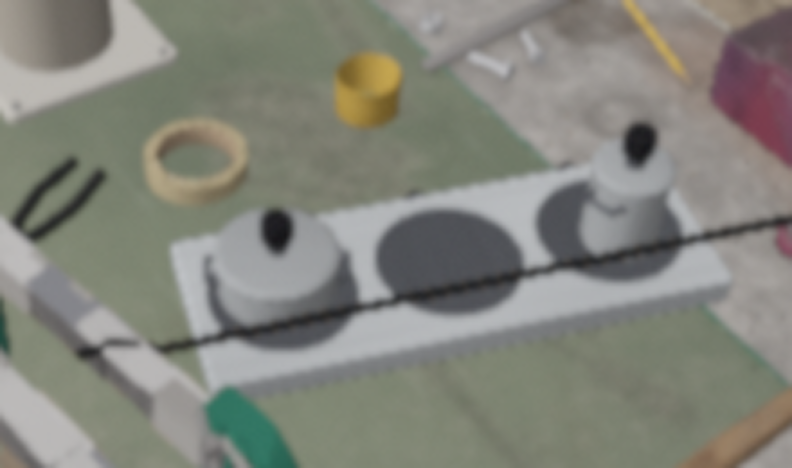

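The crop confirms the choice: a low, wide steel pot with a black knob on the -y end plate. The cable passes about 13 cm beyond the path, on the far side. Next I'll refine the positions and check obstacle heights on the way there.

```bash
python3 - <<'E'
from h import *
def ray(c,u,v,z):
    K=c["intrinsics"];T=c["pose"];d=T[:3,:3]@np.array([(u-K[0,2])/K[0,0],(v-K[1,2])/K[1,1],1]);o=T[:3,3];return (o+d*(z-o[2])/d[2])[:2]
for n,kn,pl in(("top",(259,229),(219,213)),("scene",(277,193),(324,203))):
    c=dict(np.load(n+"0.npz"));g=c["color"].max(2).astype(np.uint8)
    W=world(c)
    # knob dark blob
    m=np.zeros_like(g);m[kn[1]-12:kn[1]+13,kn[0]-12:kn[0]+13]=1
    m&=(g<70).astype(np.uint8);k,l,s,ce=cv2.connectedComponentsWithStats(m)
    i=1+np.argmin(np.hypot(*(ce[1:]-kn).T));print(n,"knob",s[i],ce[i],ray(c,*ce[i],.109).round(4),ray(c,*ce[i],.117).round(4))
    print(g[pl[1],pl[0]])
    m=((g<110)&(g>45)).astype(np.uint8);m=cv2.erode(m,np.ones((2,2)));k,l=cv2.connectedComponents(m);q=(l==l[pl[1],pl[0]])
    v,u=np.nonzero(q);P=np.array([ray(c,a,b,.035) for a,b in zip(u,v)]);print("plate",len(P),P.mean(0).round(4),P.ptp(0) if hasattr(P,'ptp') else np.ptp(P,axis=0))
W=world(dict(np.load("top0.npz")))
S=world(dict(np.load("scene0.npz")))
for X in(W,S):
  for y in np.arange(-.5,.1,.05):
    q=X[(abs(X[...,1]-y)<.025)&(X[...,0]>.15)&(X[...,0]<.6)]; 
    print(round(y,2),[ (round(x,2),round(float(q[(abs(q[:,0]-x)<.05)][:,2].max(initial=-1)),2)) for x in np.arange(.2,.6,.1)])
E
```

```text
top knob [256 226   7   7  40] [258.825 228.95 ] [0.4456 0.0016] [0.4452 0.0014]
79
plate 990 [0.4958 0.1435] [0.12220109 0.12168677]
scene knob [273 189   8  11  69] [276.46376812 193.52173913] [ 0.4523 -0.0012] [ 0.4592 -0.0052]
86
plate 770 [0.5019 0.1447] [0.11594073 0.1329604 ]
-0.5 [(np.float64(0.2), 0.68), (np.float64(0.3), 0.02), (np.float64(0.4), 0.01), (np.float64(0.5), 0.05)]
-0.45 [(np.float64(0.2), 0.69), (np.float64(0.3), 0.01), (np.float64(0.4), 0.01), (np.float64(0.5), 0.09)]
-0.4 [(np.float64(0.2), 0.69), (np.float64(0.3), 0.01), (np.float64(0.4), 0.01), (np.float64(0.5), 0.05)]
-0.35 [(np.float64(0.2), 0.68), (np.float64(0.3), 0.22), (np.float64(0.4), 0.21), (np.float64(0.5), 0.01)]
-0.3 [(np.float64(0.2), 0.22), (np.float64(0.3), 0.22), (np.float64(0.4), 0.23), (np.float64(0.5), 0.22)]
-0.25 [(np.float64(0.2), 0.2), (np.float64(0.3), 0.19), (np.float64(0.4), 0.23), (np.float64(0.5), 0.22)]
-0.2 [(np.float64(0.2), 0.01), (np.float64(0.3), 0.18), (np.float64(0.4), 0.18), (np.float64(0.5), 0.16)]
-0.15 [(np.float64(0.2), 0.75), (np.float64(0.3), 0.02), (np.float64(0.4
[... 1032 characters left out ...]
0.3), 0.19), (np.float64(0.4), 0.22), (np.float64(0.5), 0.22)]
-0.2 [(np.float64(0.2), 0.01), (np.float64(0.3), 0.18), (np.float64(0.4), 0.17), (np.float64(0.5), 0.16)]
-0.15 [(np.float64(0.2), 0.02), (np.float64(0.3), 0.02), (np.float64(0.4), 0.01), (np.float64(0.5), 0.15)]
-0.1 [(np.float64(0.2), 0.58), (np.float64(0.3), 0.02), (np.float64(0.4), 0.04), (np.float64(0.5), 0.14)]
-0.05 [(np.float64(0.2), 0.57), (np.float64(0.3), 0.01), (np.float64(0.4), 0.08), (np.float64(0.5), 0.09)]
-0.0 [(np.float64(0.2), 0.45), (np.float64(0.3), 0.03), (np.float64(0.4), 0.12), (np.float64(0.5), 0.12)]
0.05 [(np.float64(0.2), 0.03), (np.float64(0.3), 0.03), (np.float64(0.4), 0.09), (np.float64(0.5), 0.08)]
```

>>> send_rows:
  increments:
    - [[0,0,-0.8,0,0,0],[0,0,-0.8,0,0,0],[0.7,-0.6,0,0,0,0],[0.7,-0.6,0,0,0,0],[0.7,-0.6,0,0,0,0],[0.7,-0.6,0,0,0,0],[0.7,-0.6,0,0,0,0],[0.7,-0.6,0,0,0,0]]

```text
clock: 1.1
eef_pos: [0.2898, -0.249, 0.319]
tool_rot: [0.99, 0.138, -0.0, -0.0]
ft_force: [0.2, -0.5, 0.5]
grip_width: 0.0852
```

>>> send_rows:
  increments:
    - [[0.7,-0.6,0,0,0,0],[0.7,-0.6,0,0,0,0],[0.7,-0.6,0,0,0,0],[0.7,-0.6,0,0,0,0],[0.7,-0.6,0,0,0,0],[0.7,-0.6,0,0,0,0],[0,0,0,0,0,0]]

```text
clock: 1.98
eef_pos: [0.4431, -0.0177, 0.3184]
tool_rot: [0.99, 0.14, -0.001, -0.0]
ft_force: [0.5, -0.5, -1.0]
grip_width: 0.0855
```

>>> send_rows:
  increments:
    - [[0,0,0,0,0,-0.95],[0,0,0,0,0,-0.95],[0,0,0,0,0,-0.95],[0,0,0,0,0,-0.95],[0,0,0,0,0,-0.95],[0,0,0,0,0,-0.95],[0,0,0,0,0,0],[0,0,0,0,0,0]]

```text
clock: 2.98
eef_pos: [0.4419, -0.0204, 0.3192]
tool_rot: [0.806, 0.593, -0.0, -0.0]
ft_force: [-0.2, -0.0, 0.4]
grip_width: 0.0856
```

```bash
cat >> h.py <<'E'
from scipy.spatial.transform import Rotation as R
def wristT(s,c):
    T=np.eye(4);T[:3,:3]=R.from_quat(s["tool_rot"]).as_matrix();T[:3,3]=s["eef_pos"];return T@c["mount"]
def ray(c,T,u,v,z):
    K=c["intrinsics"];d=T[:3,:3]@np.array([(u-K[0,2])/K[0,0],(v-K[1,2])/K[1,1],1]);o=T[:3,3];return (o+d*(z-o[2])/d[2])[:2]
E
python3 - <<'E'
from h import *
from workcell import *
s=get_obs();c=camera("wrist");T=wristT(s,c);print(T.round(3),s["joint_pos"].round(3))
cv2.imwrite("pics/w1.png",c["color"][:,:,::-1]);np.savez("w1.npz",**c,T=T)
E
```

```text
[[ 0.955 -0.286 -0.081  0.462]
 [-0.297 -0.92  -0.255  0.042]
 [-0.001  0.268 -0.964  0.454]
 [ 0.     0.     0.     1.   ]] [-0.046  0.104  0.045  1.512 -0.     1.827]
```

View pics/w1.png

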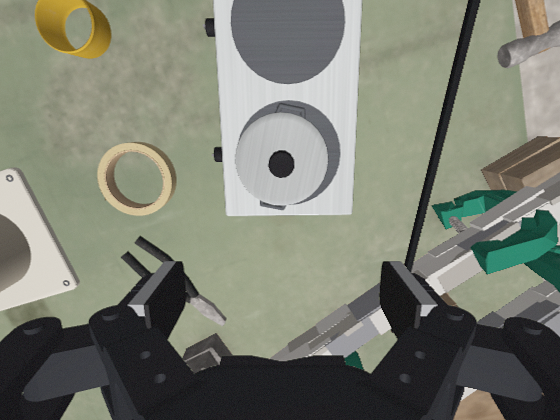

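The wrist view shows the pot's knob at (281,163), its lid centred around (282,158) and the empty plate at about (288,30).

```bash
python3 - <<'E'
from h import *
c=dict(np.load("w1.npz"));T=c["T"];g=c["color"].max(2)
m=np.zeros(g.shape,np.uint8);m[140:190,255:310]=(g[140:190,255:310]<60)
k,l,s,ce=cv2.connectedComponentsWithStats(m);i=1+np.argmax(s[1:,4]);print(s[i],ce[i])
for z in(.105,.117):print(ray(c,T,*ce[i],z).round(4))
W=world(c,T);P=W[l==i];print(P.mean(0),np.median(P[:,2]))
q=(abs(W[...,2]-.081)<.004);k,l,s,ce=cv2.connectedComponentsWithStats(q.astype(np.uint8));j=1+np.argmax(s[1:,4]);
cn,_=cv2.findContours((l==j).astype(np.uint8),0,1);P=np.array([ray(c,T,*p[0],.081) for p in max(cn,key=len)]);print("lid",s[j],cv2.minEnclosingCircle((P*1000).astype(np.float32)),W[l==j].mean(0))
m=((g<120)&(abs(W[...,2]-.035)<.01)).astype(np.uint8);k,l,s,ce=cv2.connectedComponentsWithStats(m);j=l[40,288];print(s[j])
cn,_=cv2.findContours((l==j).astype(np.uint8),0,1);P=np.array([ray(c,T,*p[0],.035) for p in max(cn,key=len) if p[0][1]>2])*1000
A=np.c_[2*P,np.ones(len(P))];x=np.linalg.lstsq(A,(P**2).sum(1),rcond=None)[0];print("plate",x[:2],np.sqrt(x[2]+x[0]**2+x[1]**2))
E
```

```text
[269 151  25  27 520] [280.95384615 163.63846154]
[0.447 0.   ]
[0.4475 0.0015]
[0.4476008  0.00178513 0.11949392] 0.11701346873531182
lid [ 236  112   92   94 6142] ((447.59454345703125, 0.7574366927146912), 52.79158020019531) [0.44823295 0.00255743 0.08080274]
[ 231    0  114   84 7842]
plate [499.10198486 143.65161935] 64.37003791082442
```

>>> send_rows:
  increments:
    - [[0.44,-0.02,0,0,0,0],[0,0,0.8,0,0,0],[0,0,0.8,0,0,0],[0,0,0.8,0,0,0],[0,0,0.7,0,0,0],[0,0,0.5,0,0,0],[0,0,0,0,0,0],[0,0,0,0,0,0]]

```text
clock: 4.03
eef_pos: [0.4485, 0.0013, 0.1403]
tool_rot: [0.805, 0.594, 0.001, 0.0]
ft_force: [0.0, -0.1, 0.2]
grip_width: 0.0851
```

```bash
python3 - <<'E'
from h import *
from workcell import *
s=get_obs();c=camera("wrist");T=wristT(s,c);print(s["eef_pos"].round(4),s["ft_force"].round(2),s["tool_rot"].round(4))
cv2.imwrite("pics/w2.png",c["color"][:,:,::-1]);np.savez("w2.npz",**c,T=T)
W=world(c,T);q=(W[...,2]>.113)&(W[...,2]<.121)&(np.hypot(W[...,0]-.447,W[...,1])<.03);print(q.sum(),W[q].mean(0));
v,u=np.nonzero(q);P=(W[q][:,:2]*1000).astype(np.float32);print(u.mean(),v.mean(),cv2.minEnclosingCircle(P))
E
```

```text
[0.4485 0.0013 0.1403] [ 0.04 -0.06  0.23] [8.048e-01 5.936e-01 6.000e-04 4.000e-04]
2003 [0.44797901 0.001812   0.11689961]
280.1922116824763 250.4423364952571 ((447.58251953125, 1.2129273414611816), 13.820286750793457)
```

View pics/w2.png

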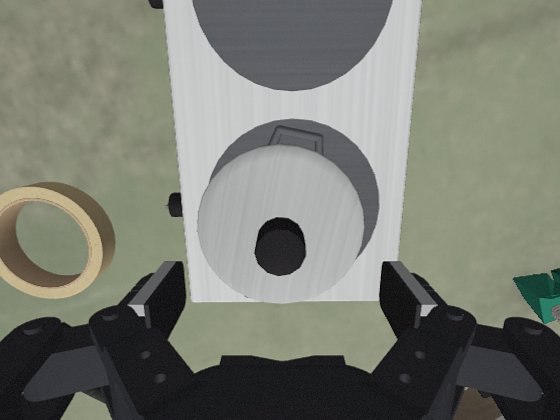

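The knob, at (280,246), sits midway between the jaws. I'll lower the tool and close.

>>> send_rows:
  increments:
    - [[0,-0.02,0.5,0,0,0],[0,0,0.36,0,0,0],[0,0,0,0,0,0],[0,0,0,0,0,0]]

```text
clock: 4.58
eef_pos: [0.448, 0.0017, 0.0976]
tool_rot: [0.805, 0.594, 0.001, 0.001]
ft_force: [1.0, -0.9, 0.1]
grip_width: 0.0855
```

>>> send_rows:
  increments:
    - [[0,0,0,0,0,0],[0,0,0,0,0,0],[0,0,0,0,0,0],[0,0,0,0,0,0],[0,0,0,0,0,0],[0,0,0,0,0,0],[0,0,0,0,0,0],[0,0,0,0,0,0]]
  grip: 0.6

```text
clock: 5.58
eef_pos: [0.4468, 0.0017, 0.0963]
tool_rot: [0.805, 0.594, -0.0, -0.0]
ft_force: [0.1, -0.1, -0.0]
grip_width: 0.0342
```

>>> send_rows:
  increments:
    - [[0,0,0,0,0,0],[0,0,0,0,0,0],[0,0,0,0,0,0],[0,0,0,0,0,0],[0,0,0,0,0,0]]
  grip: 0.8

```text
clock: 6.2
eef_pos: [0.447, 0.0017, 0.0966]
tool_rot: [0.805, 0.594, 0.0, 0.0]
ft_force: [-0.9, -0.4, 4.5]
grip_width: 0.0264
```

```bash
python3 - <<'E'
from h import *
from workcell import *
s=get_obs();c=camera("wrist");T=wristT(s,c);print(s["eef_pos"].round(4),s["ft_force"].round(2),s["ft_torque"].round(2),s["grip_width"])
cv2.imwrite("pics/w3.png",c["color"][:,:,::-1])
W=world(c,T);q=(W[...,2]>.113)&(W[...,2]<.121)&(np.hypot(W[...,0]-.447,W[...,1])<.015);print(q.sum(),W[q].mean(0))
q=abs(W[...,2]-.081)<.006;A=W[q];A=A[np.hypot(A[:,0]-.447,A[:,1])<.05];co=np.linalg.lstsq(np.c_[A[:,:2],np.ones(len(A))],A[:,2],rcond=None)[0];print("lid plane",co,A[:,2].mean())
E
```

```text
[0.447  0.0017 0.0966] [-0.86 -0.4   4.5 ] [-0.02  0.18  0.01] 0.02639126410970971
3559 [0.44771099 0.00226882 0.11691412]
lid plane [-0.00097555 -0.00027801  0.08151691] 0.08107249757829431
```

View pics/w3.png

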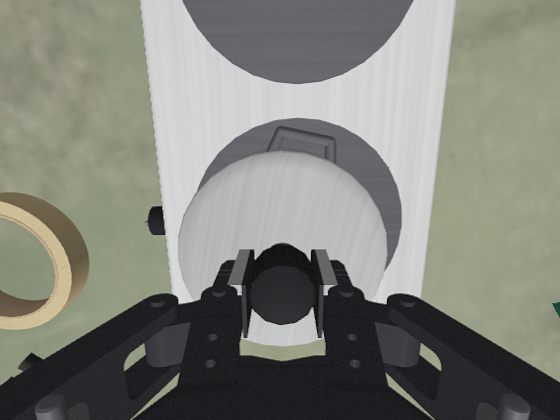

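The knob at (283,290) is gripped, the lid is level, and the 4.5 N reading is a light downward press, so the pot isn't lifted. I'll slide the first half.

>>> send_rows:
  increments:
    - [[0.1,0.01,0,0,0,0],[0.2,0.01,0,0,0,0],[0.3,0.01,0,0,0,0],[0.3,0.02,0,0,0,0],[0.3,0.02,0,0,0,0],[0.2,0,0,0,0,0],[0.1,0,0,0,0,0],[0,0,0,0,0,0]]

```text
clock: 7.25
eef_pos: [0.4728, 0.0726, 0.0966]
tool_rot: [0.804, 0.594, 0.0, 0.0]
ft_force: [-0.4, -0.6, 4.6]
grip_width: 0.026
```

>>> send_rows:
  increments:
    - [[0.1,0.01,0,0,0,0],[0.2,0.01,0,0,0,0],[0.3,0.01,0,0,0,0],[0.3,0.02,0,0,0,0],[0.3,0.02,0,0,0,0],[0.2,0,0,0,0,0],[0.1,0,0,0,0,0],[0,0,0,0,0,0]]

```text
clock: 8.25
eef_pos: [0.4982, 0.1432, 0.0966]
tool_rot: [0.805, 0.594, 0.0, 0.0]
ft_force: [-0.5, -0.6, 4.6]
grip_width: 0.0261
```

```bash
cat > chk.py <<'E'
from h import *
from workcell import *
import sys
tag=sys.argv[1]
s=get_obs();c=camera("wrist");T=wristT(s,c);t=camera("top");sc=camera("scene")
print(s["eef_pos"].round(4),s["ft_force"].round(2),s["grip_width"],s["clock"])
a=cv2.resize(t["color"][140:270,130:350],None,fx=3.6,fy=3.6,interpolation=2);cv2.imwrite(f"pics/t{tag}.png",a[:,:,::-1])
b=cv2.resize(sc["color"][130:260,200:420],None,fx=3.6,fy=3.6,interpolation=2);cv2.imwrite(f"pics/s{tag}.png",b[:,:,::-1])
cv2.imwrite(f"pics/w{tag}.png",c["color"][:,:,::-1])
np.savez(f"chk{tag}.npz",w=c["color"],wz=c["z_map"],T=T)
for n,c,T in(("wrist",c,T),("top",t,t["pose"]),("scene",sc,sc["pose"])):
    W=world(c,T);C=np.array([.499,.144])
    q=(abs(W[...,2]-.081)<.005)&(np.hypot(*(W[...,:2]-C).transpose(2,0,1))<.075)
    if q.sum()>20:
        A=W[q];print(n,"lid z",A[:,2].mean().round(4),"circ",cv2.minEnclosingCircle((A[:,:2]*1000).astype(np.float32)),"tilt",np.linalg.lstsq(np.c_[A[:,:2],np.ones(len(A))],A[:,2],rcond=None)[0][:2].round(4))
E
python3 chk.py a
```

```text
[0.4982 0.1432 0.0966] [-0.45 -0.55  4.65] 0.02610767763565567 8.25
wrist lid z 0.0807 circ ((498.373291015625, 142.13014221191406), 53.528141021728516) tilt [-0.0029 -0.0055]
top lid z 0.0806 circ ((497.6220703125, 122.64535522460938), 47.58958435058594) tilt [-0.0012 -0.0132]
scene lid z 0.0807 circ ((500.61566162109375, 140.9536895751953), 54.65208053588867) tilt [-0.0069  0.0045]
```

View pics/wa.png

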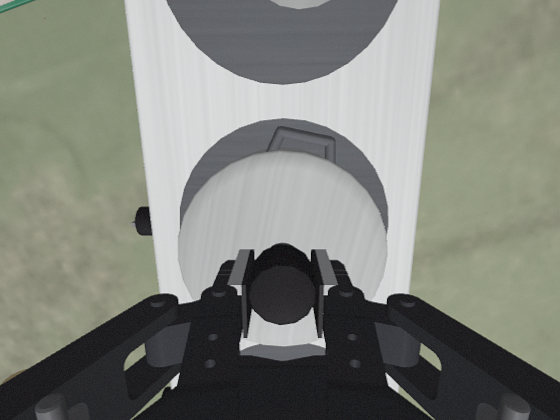

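View pics/sa.png

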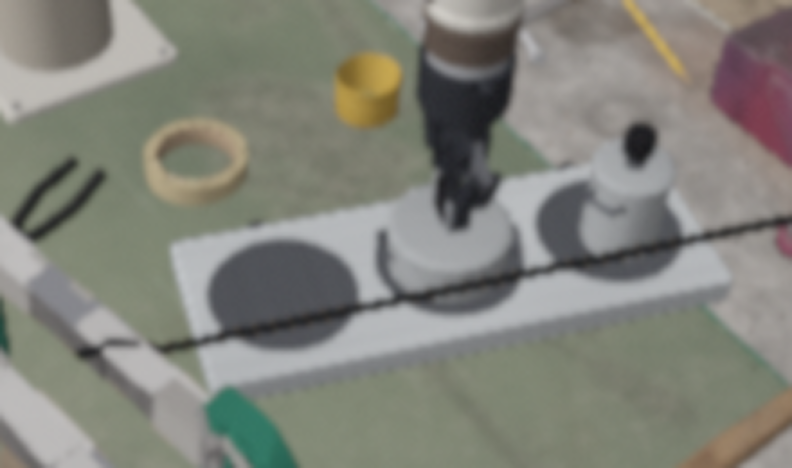

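The pot is flat on the middle plate and about 1 mm short of centre. I'll nudge it, open, settle and rise straight up.

>>> send_rows:
  increments:
    - [[0.02,0.01,0,0,0,0],[0,0,0,0,0,0],[0,0,0,0,0,0]]

```text
clock: 8.78
eef_pos: [0.4982, 0.1433, 0.0966]
tool_rot: [0.805, 0.594, -0.0, 0.0]
ft_force: [-1.3, -1.2, 7.1]
grip_width: 0.0262
```

>>> send_rows:
  increments:
    - [[0,0,0,0,0,0],[0,0,0,0,0,0],[0,0,0,0,0,0],[0,0,0,0,0,0],[0,0,0,0,0,0],[0,0,0,0,0,0],[0,0,0,0,0,0],[0,0,0,0,0,0]]
  grip: 0.2

```text
clock: 9.78
eef_pos: [0.4985, 0.1438, 0.0963]
tool_rot: [0.805, 0.594, 0.0, 0.0]
ft_force: [-0.5, 0.5, -0.1]
grip_width: 0.0682
```

>>> send_rows:
  increments:
    - [[0,0,-0.2,0,0,0],[0,0,-0.5,0,0,0],[0,0,-0.8,0,0,0],[0,0,-0.8,0,0,0],[0,0,-0.8,0,0,0],[0,0,-0.8,0,0,0],[-0.8,0,0,0,0,0],[0,0,0,0,0,0]]

```text
clock: 10.78
eef_pos: [0.4864, 0.1041, 0.293]
tool_rot: [0.805, 0.593, 0.001, 0.001]
ft_force: [-0.2, -0.2, -0.5]
grip_width: 0.0686
```

```bash
python3 chk.py b; python3 - <<'E'
from h import *
from workcell import *
s=get_obs();c=camera("wrist");T=wristT(s,c);W=world(c,T)
q=(W[...,2]>.113)&(W[...,2]<.121)&(np.hypot(W[...,0]-.499,W[...,1]-.144)<.03)
print("knob",cv2.minEnclosingCircle((W[q][:,:2]*1000).astype(np.float32)))
E
```

```text
[0.4864 0.1041 0.293 ] [-0.17 -0.19 -0.46] 0.06856455749036575 10.775
wrist lid z 0.0807 circ ((498.16162109375, 142.0649871826172), 53.50393295288086) tilt [-0.0016 -0.0018]
top lid z 0.0802 circ ((488.0540466308594, 98.83903503417969), 27.44091033935547) tilt [-0.0014  0.095 ]
scene lid z 0.0808 circ ((500.43377685546875, 141.28842163085938), 54.15314483642578) tilt [-0.0035  0.0031]
knob ((498.17919921875, 142.20834350585938), 13.796093940734863)
```

View pics/wb.png

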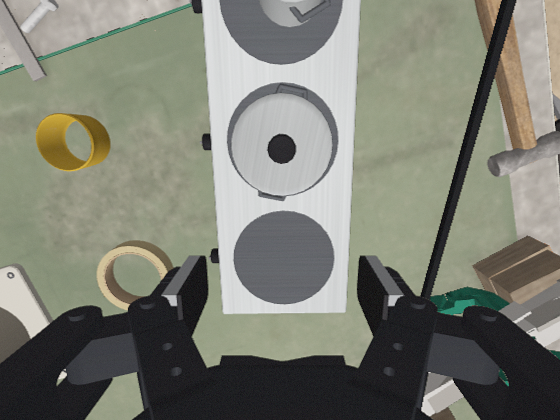

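View pics/sb.png

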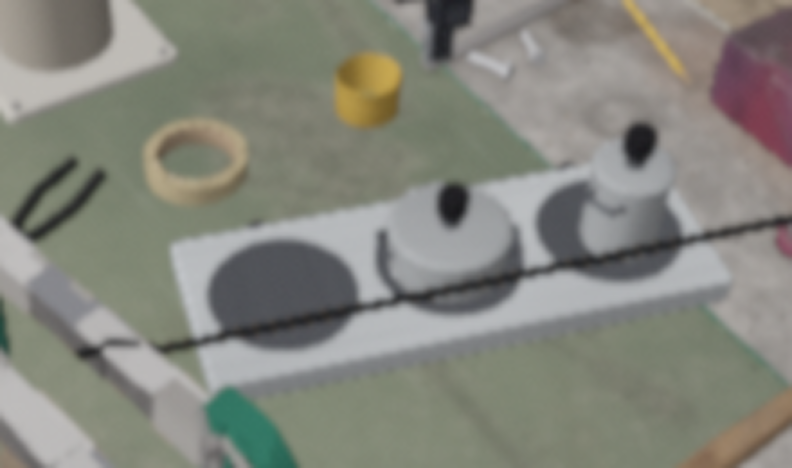

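```bash
python3 - <<'E'
from h import *
from workcell import *
s=get_obs();c=camera("wrist");T=wristT(s,c);W=world(c,T);g=c["color"].max(2)
def fit(P):
    A=np.c_[2*P,np.ones(len(P))];x=np.linalg.lstsq(A,(P**2).sum(1),rcond=None)[0];return x[:2],np.sqrt(x[2]+x[0]**2+x[1]**2)
m=((g<125)&(abs(W[...,2]-.035)<.012)).astype(np.uint8);m[:, :200]=0;m[:,370:]=0
k,l,st,ce=cv2.connectedComponentsWithStats(m)
cn,_=cv2.findContours((l==l[258,284]).astype(np.uint8),0,1);P=np.array([ray(c,T,*p[0],.035) for p in max(cn,key=len)])*1000
e,r=fit(P);print("end",e,r);u=np.array([.2878,.9577]);print("mid from end",e+150*u)
# middle plate: outer edge by radial scan
pts=[];C=np.array([.4985,.143]);K=c["intrinsics"];Ti=np.linalg.inv(T)
for a in np.arange(0,2*np.pi,.05):
    pr=[]
    for rr in np.arange(.075,.058,-.0005):
        p=Ti@np.r_[C+rr*np.array([np.cos(a),np.sin(a)]),.035,1];q=K@p[:3]/p[2];x,y=q[:2].round().astype(int)
        if g[y,x]<125: pts.append(C+rr*np.array([np.cos(a),np.sin(a)]));break
P=np.array(pts)*1000
for _ in range(4):
    e,r=fit(P);d=np.hypot(*(P-e).T)-r;P=P[abs(d)<1.2] if (abs(d)<1.2).sum()>20 else P
print("mid fit",len(P),e,r)
E
```

```text
end [ 4.56289336e+02 -6.50351456e-02] 64.55501702776907
mid from end [499.45933575 143.58996485]
mid fit 74 [499.17869793 143.52137242] 65.02464302404803
```

The pot is about 1–2 mm off centre, against a 14 mm margin to the edge of the disc. I'm handing in.

```bash
python3 -c "
from workcell import *
print(job_done())"
```

```text
the job is handed in; nothing more can be done
None
```

I gripped the low, wide steel pot by its knob and slid it about 151 mm along the warmer onto the empty middle plate. I then let go and raised the gripper clear, and handed the job in at about 11 s.

- **Centring:** the wrist camera puts the knob at (498.2, 142.2) mm and the plate centre at about (499.3, 143.5) mm. That is roughly 1.7 mm off, with 14 mm of dark disc all round if perfectly centred. A last 1 mm nudge before letting go had little effect.
- **Flatness:** the lid read 80.7 to 80.8 mm high and level in the wrist and scene views, as it did before the slide. The arm pressed down on the pot by 4.5 to 7 N while holding it, so it was never lifted.
- **Tall pot:** it looks unmoved in the pictures, but I did not measure it again afterwards.
- **Disagreements:** at the end the top camera's lid fit was unusable because the arm was in the way. The scene camera's lid fit differed from the wrist's by about 2 mm.

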